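Put the divider strip away in its keeper block and lock it

TASK

Put the toothed divider strip away in its keeper block: slide the block's flush lock fully open by nudging its small ridge across the detent, lower the strip so that all five blades enter their slots and its bar lies flat on the block, then nudge the lock fully home again so that its bolt covers the end of the strip. Leave the closed tin and the jar beside the work where they are, and let go of everything at the end.

Things in the scene. Friction and masses are not known exactly. Their poses are not given: they have to be found in the camera images.
- keeper: White block bolted to the table, 60 mm wide (x), y -161 to +88 mm; origin on the table under its middle slot, z up; yaw within 0.25 rad of 0. Slotted part y -88 to 88 mm, 40 mm high: five through slots 27.5 (x) by 9.5 mm (y) at y = -60, -30, 0, 30, 60. Lock housing y -88 to -161, 58 mm high, steel slide flush in its top. Four 5 mm thick ears reach x = +-48 mm near the ends.
- seat (a point): Point fixed to the block, on the axis of its middle slot, 52 mm above the table: the strip's centre comes here when the strip is seated. Axes as the block's.
- lock (a joint): Travel (m) of the lock slide. 0 = locked, as at the start: its bolt, 51 to 58 mm above the table, reaches to block y = -72 mm, over the end of the strip's bar. 0.016 = open: moved towards block -y, bolt back at y = -88. A detent holds either end with about 4 N plus 0.6 N friction, weakening to mid travel; past about 10 of the 16 mm it snaps on to the far end by itself.
- ridge (a point): Centre of the ridge on the slide, moving with it: steel rib 28 mm long (block x), 8 mm thick (block y, the sliding direction), 7 mm proud of the flush top, 58 to 65 mm above the table, this point at 61.5. Block y = -112 mm locked, -128 open. Push it from the side with closed fingertips, or pinch it.
- strip_center (a point): Centre of the loose black strip (130 to 250 g, 76 mm high), half-way up; y along it, z up; either way round is the same. It stands on its blades, y within 0.35 rad of world y. Five blades at y = -60 to 60 by 30, 26 mm deep, 24 (x) by 6 mm, tips 20 by 3. Bar 160 (y) by 28 by 8 mm, top 4 mm below this point. Grip fin 60 (y) by 14 mm (x), up to 38 mm above this point; grip it about 18 mm above.
- tin_a: Closed gold tin, 68 mm across, 23 mm high, a bystander; origin at the centre of its underside.
- jar: White sample jar with an orange cap, 69 mm across, 75 mm high, a bystander; origin at the centre of its underside.

How it is judged:
On the way, in this order (a step that is already met when the one before it is completed fails the run):
1. the lock is fully open (value of joint lock above 0.0135 m), for 0.2 s.
2. the strip is seated in the block with all five blades in their slots (z of strip_center in the frame of seat below 0.0025 m and horizontal distance between strip_center and seat below 0.004 m and angle between the y axis of strip_center and the y axis of seat, either way round below 0.06 rad and angle between strip_center's own z axis and vertical below 0.05 rad), for 0.2 s.
At the end, for the whole second after the job is handed in: The strip is seated in the block, upright (within 0.05 rad) and in line with the slots (within 0.06 rad), its centre within 4 mm sideways of the seat point and not more than 2.5 mm above it, and the lock is home within 2.5 mm of its locked end (all of step 2 and value of joint lock below 0.0025 m); the robot touches nothing.
It fails at once if the tin is moved by more than 30 mm (distance of tin_a from where it was at the start of the episode above 0.03 m).
It fails at once if the jar is moved by more than 30 mm (distance of jar from where it was at the start of the episode above 0.03 m).
It also fails if it takes over 48 s, if anything falls off the work surface, if the arm or the gripper's body presses on something with over 40 N, if the wrist force passes 120 N, or if a joint passes its speed limit or range.

ROBOT

A 7-joint arm with a two-finger parallel gripper is mounted at the origin on the work surface; the furniture and walls round the work are solid. World frame = base frame: x ahead of the robot, y to its left, z up, the work surface at z = 0. Lengths are in m, angles in rad, forces in N, time in s.
With the tool pointing down it reaches from about 0.4 to 0.85 m from the base axis. Payload 10.4 kg.
Tool frame: the origin (TCP) lies at the centre of the arm's flange, where the gripper is bolted on; the fingertips stand 182 mm ahead of it and the grasp point (between the pads) lies 164 mm ahead of it; z points along the fingers, y is the direction in which the jaws open and shut (so a half turn about z gives the same grasp; the last joint's range is limited). The gripper opens to 87 mm and grips with 3 to 60 N. Pads are 19 mm wide; open, the fingers measure 117 mm over their backs; the gripper's body (75 mm by 190 mm) begins 51 mm behind the grasp point.
Start: joints at [-1.301, 0.332, -0.065, 1.46, 0.022, 1.35, -0.088], TCP at [0.18, 0.598, 0.405] pointing down, gripper open.
Joint ranges: [-2.6, 2.6], [-0.5, 2.12], [-1.47, 1.34], [0.16, 2.42], [-1.27, 4.41], [0.06, 2.06], [-2.6, 2.6]. Speed limits (rad/s): [2.22, 2.22, 2.79, 2.79, 3.14, 3.14, 3.14].

INTERFACE

Orientations are given as a unit quaternion [w, x, y, z].
In Python, from cell import move_pose, move_l, move_joints, command_gripper, pause, ik, get_image, IKError, sign_off, search_frame, trace, tip_of, get_time, get_joints, get_qvel, get_tau, get_tool_pos, get_eef_rot, get_contact_force, get_moment, get_finger_gap gives the robot as it stands. Calls block until the motion is done:
- move_pose(position, orientation): joint-space move of the TCP to a pose.
- move_l(position, rot=None, velocity=0.15): straight line of the TCP; rot=None keeps the orientation; velocity is the mean speed in m/s.
- move_joints(angles): joint-space move.
- command_gripper(opening, strength=None): finger opening in m; strength is the grip in N (None keeps the last); returns when the fingers have stopped.
- pause(seconds).
- ik(position, orientation): joint angles nearest the present ones, or None.
- get_image(name): name is "side" or "top" or "wrist"; returns a dict with "image" (480x640x3 uint8, red, green, blue), "depth" (480x640 float32, m along the optical axis (not along the pixel's ray), 0 where there is no reading), "intrinsics" (3x3 intrinsics, pixels), "eye" and "rotation" of the camera in the world; the wrist camera has in their place "tool_from_camera" (4x4, takes a point from camera to tool coordinates, whose origin is the TCP and whose axes are the flange's). Camera axes: x right, y down, z forward; pixel columns grow to the right and rows downward; lengths in m; the calibration is good to about 2 mm. A picture is of the moment at which its call begins: read the wrist's pose just before it.
A pose or a line that the arm cannot do raises IKError and nothing moves.
- sign_off(): hands the job in, once; it reports no verdict.
Trained networks look in the newest picture that a camera, given by its name, has taken for a name from the list of things; names that differ only in an ending like _2 or _b are one class to them, and where a whole thing is asked for, a point or a joint stands for the part that bears it (a point fixed in the world has none). Each returns a list of dicts, best first, with "score" (0 to 1); they miss things now and then, are a little off and sometimes report something else, mostly with a low value. They report only what shows in the picture. A call takes as long as a camera call.
- search_frame(camera, target): "box" ([centre column, centre row, width, height] in pixels, round what is visible of it).
- trace(camera, target): "mask" (480x640 bool, what is visible of it) and "box" ([centre column, centre row, width, height] in pixels, round what is visible of it).
- tip_of(camera, target): "at" ([row, column] in pixels: a listed point, or the origin of a listed thing).
Readings, each from a call of its own:
- get_time(): time.
- get_joints(): joint angles.
- get_qvel(): joint speeds.
- get_tau(): joint torques, N m.
- get_tool_pos(): TCP position.
- get_eef_rot(): TCP orientation.
- get_contact_force(): force on the tool from outside, world axes, zero at the start.
- get_moment(): the same for the moment, N m.
- get_finger_gap(): finger opening in m.
Only numpy, scipy, OpenCV 4.12 (cv2) and the standard library are available. Lean on these libraries where they do the work, as an engineer would, in place of code of your own. Each camera call takes 0.05 s, during which the arm holds its last target.

## Working session

There is one attempt and no reset: what is moved stays moved. The work goes in short steps, each a Python script; the robot and the scene stay as the last script left them, time stands still between calls to the robot, and variables do not carry over. Pictures are saved under pics/ and viewed, and the job is handed in when it is done.

```bash
ls; mkdir -p pics; cat > h.py <<'E'
import numpy as np, cv2
from cell import *
from scipy.spatial.transform import Rotation as R
def shot(n,save=None):
    p=np.array(get_tool_pos());q=np.array(get_eef_rot())
    d=get_image(n)
    K=np.array(d['intrinsics'])
    if n=='wrist':
        T=np.eye(4);T[:3,:3]=R.from_quat(q,scalar_first=True).as_matrix();T[:3,3]=p
        T=T@np.array(d['tool_from_camera']); Rc,e=T[:3,:3],T[:3,3]
    else: Rc,e=np.array(d['rotation']),np.array(d['eye'])
    d.update(K=K,Rc=Rc,e=e)
    if save: cv2.imwrite('pics/'+save,cv2.cvtColor(d['image'],cv2.COLOR_RGB2BGR))
    return d
def cloud(d):
    v,u=np.mgrid[:480,:640]; z=d['depth']
    c=np.stack([(u-d['K'][0,2])/d['K'][0,0]*z,(v-d['K'][1,2])/d['K'][1,1]*z,z],-1)
    w=c@d['Rc'].T+d['e']; w[z<=0]=np.nan
    return w
def ray(d,col,row):
    r=d['Rc']@np.linalg.solve(d['K'],[col,row,1.]);return r/np.linalg.norm(r)
def atz(d,col,row,z):
    r=ray(d,col,row);return d['e']+r*(z-d['e'][2])/r[2]
def proj(d,P):
    c=(np.atleast_2d(P)-d['e'])@d['Rc'];x=c@d['K'].T;return x[:,:2]/x[:,2:]
def tri(d1,p1,d2,p2):
    a,b=ray(d1,*p1),ray(d2,*p2);s=np.linalg.lstsq(np.c_[a,-b],d2['e']-d1['e'],rcond=None)[0]
    A=d1['e']+a*s[0];B=d2['e']+b*s[1];return (A+B)/2,np.linalg.norm(A-B)
E
python3 - <<'E'
from h import *
D={}
print(get_time(),get_eef_rot())
for n in ('top','side','wrist'):
    d=shot(n,n+'0.png');D[n]=d
    print(n,d['e'].round(3),d['Rc'][:,2].round(2),d['K'][0,0])
    for t in ('strip_center','seat','ridge','keeper','tin_a','jar'):
        r=tip_of(n,t); print(' ',t,[(np.round(x['at'],1).tolist(),round(x['score'],2)) for x in r[:2]])
print(get_time())
E
```

```text
pics
0.0 [-6.58261718e-05  1.45865970e-01  9.89304097e-01 -7.19078341e-04]Traceback (most recent call last):
  File "<stdin>", line 6, in <module>
IndexError: too many indices for array: array is 1-dimensional, but 2 were indexed
```

```bash
python3 - <<'E'
from h import *
d=get_image('top')
print({k:(np.array(v).shape, v if np.array(v).size<20 else '') for k,v in d.items()})
E
```

```text
{'image': ((480, 640, 3), ''), 'depth': ((480, 640), ''), 'intrinsics': ((3, 3), array([[455.49179604,   0.        , 316.98771403],
       [  0.        , 455.49179604, 247.06321852],
       [  0.        ,   0.        ,   1.        ]])), 'eye': ((3,), array([ 0.47701687, -0.07399248,  0.92718839])), 'rotation': ((4,), array([-0.06030641,  0.71350095, -0.6956083 ,  0.05838339]))}
```

Rotation is a quaternion.

```bash
sed -i "s/else: Rc,e=np.array(d\['rotation'\])/else: Rc,e=R.from_quat(d['rotation'],scalar_first=True).as_matrix()/" h.py
python3 - <<'E'
from h import *
for n in ('top','side','wrist'):
    d=shot(n,n+'0.png')
    print(n,d['e'].round(3),d['Rc'][:,2].round(2),d['K'][0,0])
    for t in ('strip_center','seat','ridge','keeper','tin_a','jar'):
        r=tip_of(n,t); print(' ',t,[(np.round(x['at'],1).tolist(),round(x['score'],2)) for x in r[:2]])
print(get_time())
E
```

```text
top [ 0.477 -0.074  0.927] [ 0.17  0.   -0.99] 455.49179603862376
  strip_center [([347.9, 396.9], 0.85)]
  seat [([267.4, 305.9], 0.61)]
  ridge [([254.9, 367.4], 0.56)]
  keeper [([266.4, 309.0], 0.65)]
  tin_a [([311.4, 234.8], 0.66)]
  jar [([175.0, 373.5], 0.55)]
side [0.3   0.544 0.605] [ 0.35 -0.72 -0.6 ] 436.0579426796921
  strip_center [([238.6, 427.6], 0.69), ([348.0, 335.6], 0.34)]
  seat [([265.3, 323.2], 0.69)]
  ridge [([226.6, 337.5], 0.55)]
  keeper [([286.4, 322.1], 0.63)]
  tin_a [([350.0, 338.7], 0.86)]
  jar [([227.4, 275.5], 0.94)]
wrist [0.111 0.62  0.385] [ 0.25 -0.08 -0.96] 366.8071429121827
  strip_center []
  seat []
  ridge []
  keeper []
  tin_a []
  jar []
1.15
```

View pics/top0.png

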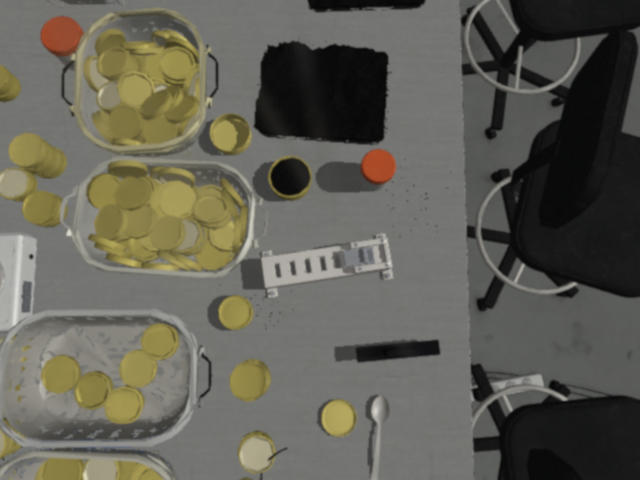

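View pics/side0.png

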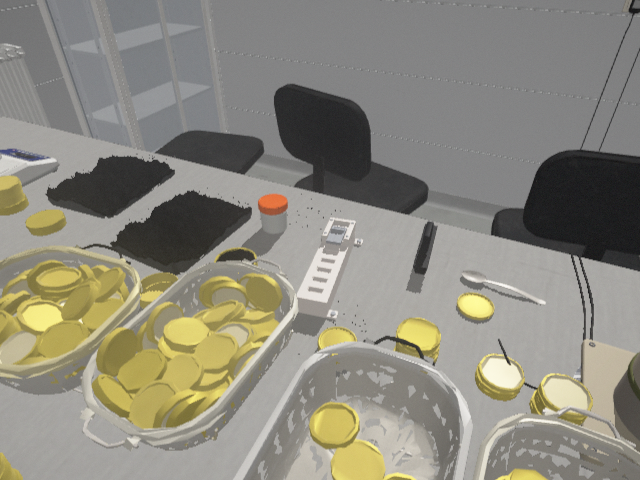

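View pics/wrist0.png

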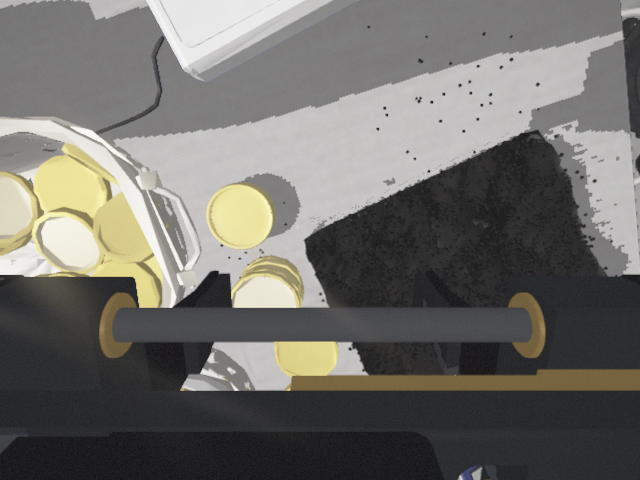

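```bash
python3 - <<'E'
from h import *
t=shot('top');s=shot('side')
print(t['Rc'].round(2))
P={}
for n,a,b in [('strip',(396.9,347.9),(427.6,238.6)),('seat',(305.9,267.4),(323.2,265.3)),('ridge',(367.4,254.9),(337.5,226.6)),('tin',(234.8,311.4),(338.7,350)),('jar',(373.5,175),(275.5,227.4))]:
    print(n,[np.round(x,4) for x in tri(t,a,s,b)])
C=cloud(t);
for nm,rc in [('keeper',(270,330)),('strip',(349,398)),('table',(320,300))]: print(nm,C[rc].round(4))
for cam,d in (('top',t),('side',s)):
  C=cloud(d)
  for n in ('strip_center','keeper','tin_a','jar'):
    r=trace(cam,n)
    if r:
        m=r[0]['mask']; X=C[m]; X=X[np.isfinite(X[:,0])]
        print(cam,n,r[0]['score'],m.sum(),np.percentile(X,[2,50,98],axis=0).round(3).tolist())
E
```

```text
[[ 0.03 -0.99  0.17]
 [-1.   -0.02  0.  ]
 [-0.   -0.17 -0.99]]
strip [array([ 0.4331, -0.2262,  0.0488]), np.float64(0.0083)]
seat [array([ 0.5875, -0.0484,  0.0517]), np.float64(0.0052)]
ridge [array([ 0.6119, -0.1664,  0.0632]), np.float64(0.0024)]
tin [array([0.4958, 0.0919, 0.0007]), np.float64(0.0057)]
jar [array([ 0.791 , -0.1871, -0.0051]), np.float64(0.0064)]
keeper [ 0.5826 -0.0963  0.0402]
strip [ 0.4362 -0.2232  0.072 ]
table [ 0.4848 -0.039  -0.0023]
top strip_center 0.64 1253 [[0.412, -0.304, 0.03], [0.431, -0.224, 0.034], [0.449, -0.152, 0.077]]
top keeper 0.62 4417 [[0.545, -0.209, -0.001], [0.594, -0.091, 0.04], [0.64, 0.035, 0.06]]
top tin_a 0.85 992 [[0.466, 0.058, -0.0], [0.495, 0.089, 0.021], [0.526, 0.121, 0.025]]
top jar 0.72 1191 [[0.755, -0.217, 0.001], [0.78, -0.183, 0.073], [0.816, -0.153, 0.077]]
side keeper 0.6 3418 [[0.544, -0.205, 0.001], [0.586, -0.056, 0.038], [0.634, 0.04, 0.058]]
side tin_a 0.93 548 [[0.475, 0.06, 0.018], [0.507, 0.081, 0.02], [0.528, 0.113, 0.023]]
side jar 0.8 987 [[0.755, -0.209, 0.004], [0.777, -0.165, 0.058], [0.814, -0.15, 0.074]]
```

```bash
cat >> h.py <<'E'
def qd(yaw): 
    a=(np.pi/2+yaw)/2; return [0,np.cos(a),np.sin(a),0]
E
python3 - <<'E'
from h import *
print(np.array(get_image('wrist')['tool_from_camera']).round(3))
for k in (0,np.pi):
    print(k,ik([0.58,-0.16,0.43],qd(0.13-k)),ik([0.61,-0.165,0.25],qd(0.13-k)))
    print(k,ik([0.433,-0.226,0.25],qd(0.05-k)))
move_pose([0.58,-0.16,0.43],qd(0.13)); print(get_time(),get_joints())
d=shot('wrist','w1.png')
for t in ('strip_center','seat','ridge','keeper'):
    r=tip_of('wrist',t); print(' ',t,[(np.round(x['at'],1).tolist(),round(x['score'],2)) for x in r[:2]])
E
```

```text
[[-0.    -0.965 -0.264  0.072]
 [ 1.    -0.     0.     0.   ]
 [-0.    -0.264  0.965  0.02 ]
 [ 0.     0.     0.     1.   ]]
0 [-0.59529116  0.40523324  1.04699798  1.53139848 -0.35317586  1.40926072
  0.60359787] [-0.45674265  0.63104895  0.89245436  1.64835089 -0.53433268  1.12445922
  0.70966721]
0 [-0.4865355   0.28099416  0.9894751   2.02847907 -0.28379253  0.97502534
  0.69666434]
3.141592653589793 [-0.65723956  0.46119473  1.16436224  1.53366182 -0.42572798  1.42774537
 -2.48149589] [-0.5938398   0.79161068  1.15497294  1.65428005 -0.76623791  1.21856289
 -2.27510251]
3.141592653589793 [-0.62535765  0.37448855  1.1813326   2.03220538 -0.41334278  1.00187839
 -2.32945779]
4.7083 [-0.59607565  0.40541702  1.04601461  1.53126809 -0.35326949  1.40930629
  0.60355469]
  strip_center [([257.5, 173.2], 0.85)]
  seat [([98.7, 348.3], 0.61)]
  ridge []
  keeper [([99.4, 344.3], 0.88)]
```

View pics/w1.png

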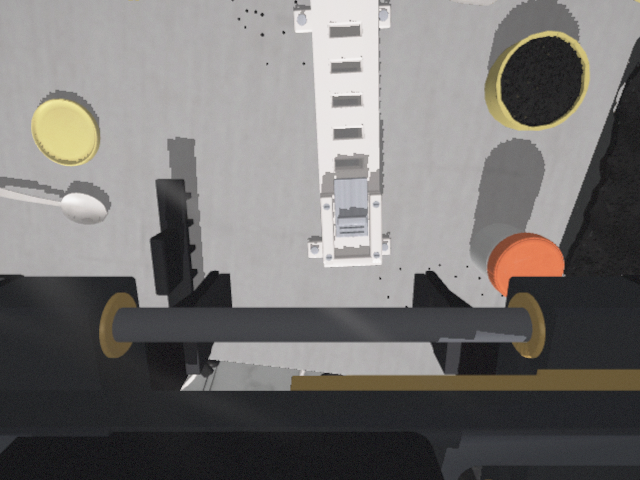

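```bash
python3 - <<'E'
from h import *
d=shot('wrist');np.savez('w1.npz',**{k:d[k] for k in('image','depth','K','Rc','e')})
C=cloud(d)
for r,c in [(50,330),(85,346),(118,347),(150,330),(200,325),(215,352),(228,352),(240,352),(255,352),(100,280),(200,172),(250,160),(300,280)]: print(r,c,C[r,c].round(4))
im=cv2.cvtColor(d['image'],cv2.COLOR_RGB2BGR)
a=cv2.resize(im[:140,290:400],None,fx=5,fy=5,interpolation=cv2.INTER_CUBIC)[:, :]
b=cv2.resize(im[140:280,290:400],None,fx=4,fy=4,interpolation=cv2.INTER_CUBIC)
cv2.imwrite('pics/w1b.png',b); cv2.imwrite('pics/w1a.png',cv2.resize(a,(440,560)))
c=cv2.resize(im[160:300,120:230],None,fx=4,fy=4,interpolation=cv2.INTER_CUBIC)
cv2.imwrite('pics/w1c.png',np.hstack([b,c])[:560])
E
```

```text
50 330 [ 0.5683 -0.0116  0.0414]
85 346 [ 0.5872 -0.0391  0.0404]
118 347 [ 0.5926 -0.0682  0.0401]
150 330 [ 0.5804 -0.1     0.0403]
200 325 [ 0.5816 -0.1467  0.0584]
215 352 [ 0.6094 -0.1574  0.0609]
228 352 [ 0.6116 -0.1708  0.059 ]
240 352 [ 0.6147 -0.1856  0.0489]
255 352 [ 0.6166 -0.2003  0.0531]
100 280 [ 5.224e-01 -5.740e-02  5.000e-04]
200 172 [ 0.4247 -0.1717  0.0324]
250 160 [ 0.431  -0.2123  0.0751]
300 280 [ 5.453e-01 -2.852e-01  2.000e-04]
```

View pics/w1a.png

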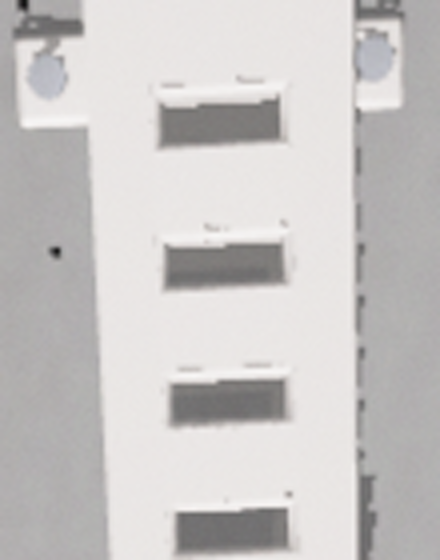

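View pics/w1c.png

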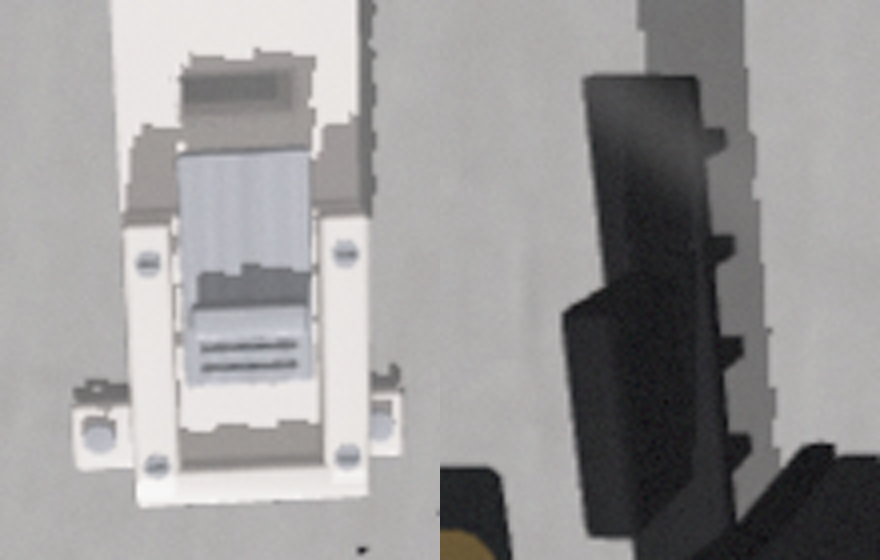

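```bash
cat > fit.py <<'E'
from h import *
from scipy.optimize import least_squares
f=np.load('w1.npz');d={k:f[k] for k in f}
def px(u,v,o): return ((u+.5)/4-.5+o[0],(v+.5)/4-.5+o[1])
obs=[];mod=[]
for y,l,r,v in [(60,158,281,147),(30,163,286,289),(0,169,288,425),(-30,175,290,553)]:
    obs+= [px(l,v+1,(290,0)),px(r,v-2,(290,0))]; mod+=[(-13.75,y-4.75,40),(13.75,y-4.75,40)]
obs+=[px(123,228,(290,140)),px(370,215,(290,140))]; mod+=[(-30,-88,58),(30,-88,58)]
obs+=[px(137,505,(290,140)),px(369,495,(290,140))]; mod+=[(-30,-161,58),(30,-161,58)]
obs=np.array(obs);mod=np.array(mod)/1000
def W(p): 
    c,s=np.cos(p[2]),np.sin(p[2]);X=mod@np.array([[c,s,0],[-s,c,0],[0,0,1]]);return X+[p[0],p[1],p[3] if len(p)>3 else 0]
for p0 in ([.59,-.05,.13],[.59,-.05,.13,0]):
    r=least_squares(lambda p:(proj(d,W(p))-obs).ravel(),p0,loss='soft_l1');print(r.x.round(4));print(r.fun.reshape(-1,2).round(2).tolist())
E
python3 fit.py
```

```text
[ 0.5898 -0.0522  0.1815]
[[0.38, -0.07], [-0.15, -1.04], [0.6, 0.06], [-0.64, -0.83], [0.49, 0.08], [-0.4, -0.73], [0.33, 0.59], [-0.2, -0.15], [-0.55, 0.06], [-0.15, 0.16], [-0.29, 1.88], [0.66, 1.55]]
[ 0.59   -0.0521  0.1812 -0.0031]
[[0.58, 0.64], [-0.22, -0.3], [0.77, 0.45], [-0.72, -0.41], [0.64, 0.17], [-0.5, -0.61], [0.45, 0.42], [-0.31, -0.3], [-0.33, -0.6], [-0.45, -0.46], [-0.14, 0.69], [0.35, 0.4]]
```

```bash
cat >> h.py <<'E'
KX,KY,YAW=0.590,-0.0522,0.1815
def blk(x,y,z):
    c,s=np.cos(YAW),np.sin(YAW);return np.array([KX+c*x-s*y,KY+s*x+c*y,z])
def toblk(p):
    c,s=np.cos(YAW),np.sin(YAW);a,b=p[0]-KX,p[1]-KY;return np.array([c*a+s*b,-s*a+c*b,p[2]])
def fblk():
    return toblk(np.array(get_contact_force())+[KX,KY,0])
E
python3 - <<'E'
from h import *
command_gripper(0,20); print(get_time(),get_finger_gap())
q=qd(YAW)
move_pose(blk(0,-.0935,.30),q); print(get_time(),fblk().round(2))
d=shot('wrist','w2.png')
move_l(blk(0,-.0935,.243),velocity=.1); print(get_time(),fblk().round(2),toblk(get_tool_pos()).round(4))
y=-.0935
while y>-.108:
    y-=.003; move_l(blk(0,y,.243),velocity=.03)
    f=fblk(); print(round(y,4),f.round(2),toblk(get_tool_pos()).round(4)[1],round(get_time(),2))
    if abs(f[2])>15 or abs(f[1])>15: break
E
```

```text
6.5333 0.0004686647737164289
7.125 [0.51 0.28 0.98]
7.8917 [0.53 0.21 0.28] [ 1.000e-04 -9.370e-02  2.432e-01]
-0.0965 [0.57 1.73 0.27] -0.0965 8.14
-0.0995 [1.52 3.14 1.66] -0.0994 8.39
-0.1025 [1.58 1.68 0.48] -0.1029 8.64
-0.1055 [0.09 0.18 0.69] -0.1062 8.89
-0.1085 [-0.12 -0.06 -0.28] -0.1089 9.14
```

View pics/w2.png

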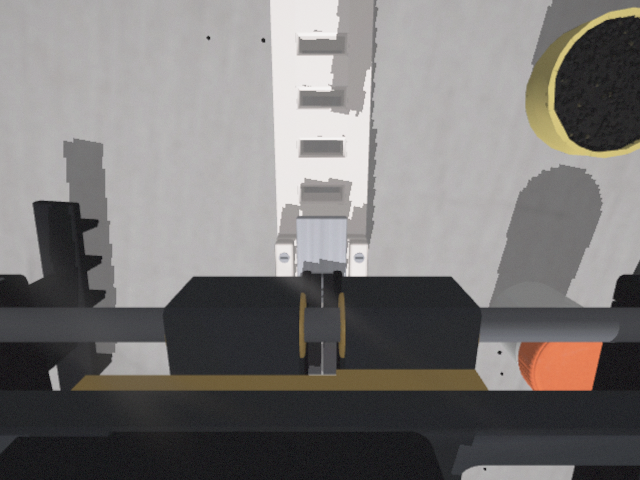

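```bash
python3 - <<'E'
from h import *
for y in (-.111,-.1135,-.115):
    move_l(blk(0,y,.243),velocity=.03)
    f=fblk(); print(y,f.round(2),round(get_time(),2))
    if f[1]>6: break
move_l(blk(0,-.112,.243),velocity=.05);move_l(blk(0,-.112,.30),velocity=.15)
command_gripper(.07,20)
# look: camera above keeper and strip
move_pose(blk(-.05,-.10,.34),qd(YAW)); print(get_time())
d=shot('wrist','w3.png');np.savez('w3.npz',**{k:d[k] for k in('image','depth','K','Rc','e')})
for t in ('strip_center','seat','ridge','keeper'):
    r=tip_of('wrist',t); print(' ',t,[(np.round(x['at'],1).tolist(),round(x['score'],2)) for x in r[:2]])
print(get_time())
E
```

```text
-0.111 [ 0.81 -0.56 -0.17] 9.39
-0.1135 [0.52 4.68 1.29] 9.64
-0.115 [-2.32  9.    4.  ] 9.89
12.35
  strip_center [([285.6, 153.0], 0.61)]
  seat [([95.1, 395.4], 0.74), ([271.1, 384.4], 0.54)]
  ridge [([272.8, 386.3], 0.84)]
  keeper [([98.3, 381.8], 0.91)]
12.6
```

View pics/w3.png

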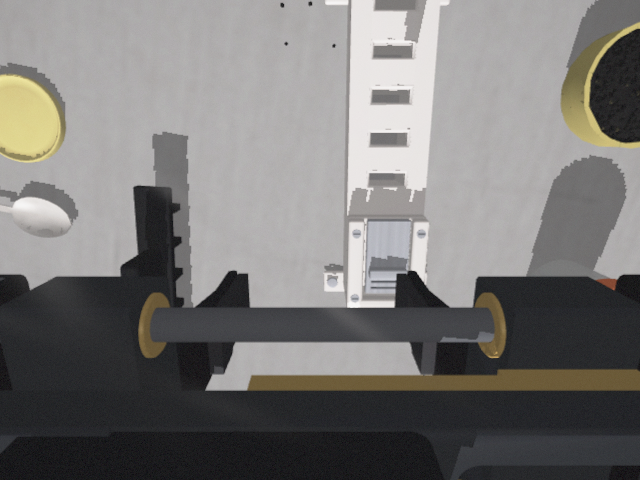

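```bash
python3 - <<'E'
from h import *
f=np.load('w3.npz');d={k:f[k] for k in f}
im=cv2.cvtColor(d['image'],cv2.COLOR_RGB2BGR)
cv2.imwrite('pics/w3a.png',cv2.resize(im[30:200,335:445],None,fx=3.5,fy=3.5,interpolation=cv2.INTER_CUBIC))
cv2.imwrite('pics/w3b.png',cv2.resize(im[200:310,335:445],None,fx=5,fy=5,interpolation=cv2.INTER_CUBIC))
# overlay model
print(proj(d,[blk(a,b,.04) for b in(.0,-.03,-.06) for a in (-.01375,.01375)]).round(1).tolist())
f=np.load('w1.npz');d={k:f[k] for k in f}
for v in (310,): print('ridge front edge', toblk(atz(d,(250+.5)/4-.5+290,(v+.5)/4-.5+140,.065)).round(4))
E
```

```text
[[371.6, 96.7], [409.8, 96.7], [370.2, 139.8], [407.3, 139.8], [368.8, 180.5], [404.9, 180.4]]
ridge front edge [-1.000e-04 -1.082e-01  6.500e-02]
```

View pics/w3a.png

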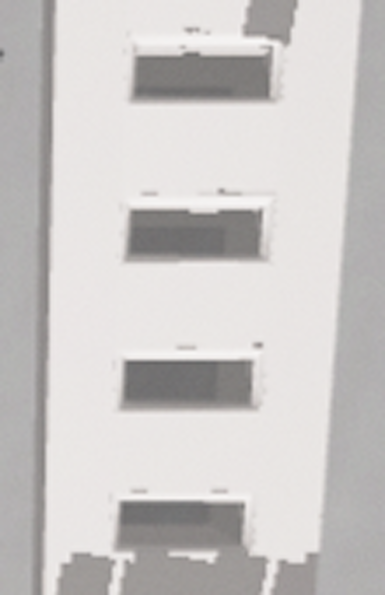

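View pics/w3b.png

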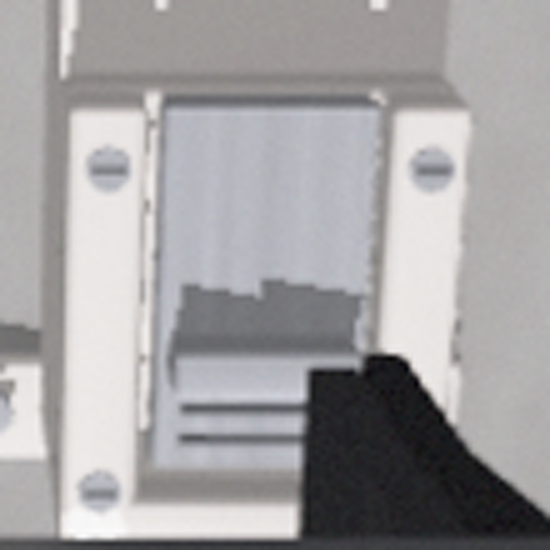

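```bash
cat > fit2.py <<'E'
from h import *
from scipy.optimize import least_squares
f=np.load('w3.npz');d={k:f[k] for k in f}
obs=[];mod=[]
for y,l,r,v in [(30,132,271,102),(0,125,263,261),(-30,121,253,408),(-60,115,245,552)]:
    for u,x in((l,-13.75),(r,13.75)):
        obs.append(((u+.5)/3.5-.5+335,(v+.5)/3.5-.5+30)); mod.append((x,y-4.75,40))
for u,v,x in ((71,108,-30),(468,108,30)): obs.append(((u+.5)/5-.5+335,(v+.5)/5-.5+200));mod.append((x,-88,58))
obs=np.array(obs);mod=np.array(mod)/1000
def W(p): 
    c,s=np.cos(p[2]),np.sin(p[2]);X=mod@np.array([[c,s,0],[-s,c,0],[0,0,1]]);return X+[p[0],p[1],p[3] if len(p)>3 else 0]
for p0 in ([.59,-.05,.13],[.59,-.05,.13,0]):
    r=least_squares(lambda p:(proj(d,W(p))-obs).ravel(),p0,loss='soft_l1');print(r.x.round(4));print(r.fun.reshape(-1,2).round(2).tolist())
E
python3 fit2.py
```

```text
[ 0.5898 -0.0524  0.1793]
[[0.28, -0.23], [-0.25, -0.13], [0.68, -0.34], [-0.73, -0.25], [0.32, 0.37], [-0.47, 0.44], [0.62, -0.47], [-0.64, -0.4], [-0.87, 0.55], [1.3, 0.67]]
[ 0.59   -0.0524  0.1792 -0.0009]
[[0.33, -0.0], [-0.32, 0.11], [0.74, -0.25], [-0.79, -0.16], [0.37, 0.32], [-0.53, 0.4], [0.67, -0.63], [-0.69, -0.57], [-0.76, 0.26], [1.16, 0.4]]
```

```bash
sed -i 's/^KX,KY,YAW=.*/KX,KY,YAW=0.5899,-0.0523,0.180/' h.py; python3 - <<'E'
from h import *
w=cv2.imread('pics/w2.png');cv2.imwrite('pics/w2a.png',cv2.resize(w[200:380,270:380],None,fx=3,fy=3,interpolation=cv2.INTER_CUBIC))
p=blk(-.05,-.10,.34)
move_pose([.433,-.305,.36],qd(.05)); print(get_time())
d=shot('wrist','w4.png');np.savez('w4.npz',**{k:d[k] for k in('image','depth','K','Rc','e')})
r=tip_of('wrist','strip_center'); print([(np.round(x['at'],1).tolist(),round(x['score'],2)) for x in r[:2]], atz(d,r[0]['at'][1],r[0]['at'][0],.038) if r else 0)
T=np.linalg.inv(np.array(d['tool_from_camera']))
for z in (.16,.182):
  c=T@[0,0,z,1];x=d['K']@c[:3];print(x[:2]/x[2])
print(d['K'])
E
```

```text
13.3917
[([133.7, 322.2], 0.67)] [ 0.43019501 -0.23027404  0.038     ]
[321.58119157 314.74417382]
[321.62238815 293.10670666]
[[366.80714291   0.         321.81933196]
 [  0.         366.80714291 236.18550983]
 [  0.           0.           1.        ]]
```

View pics/w4.png

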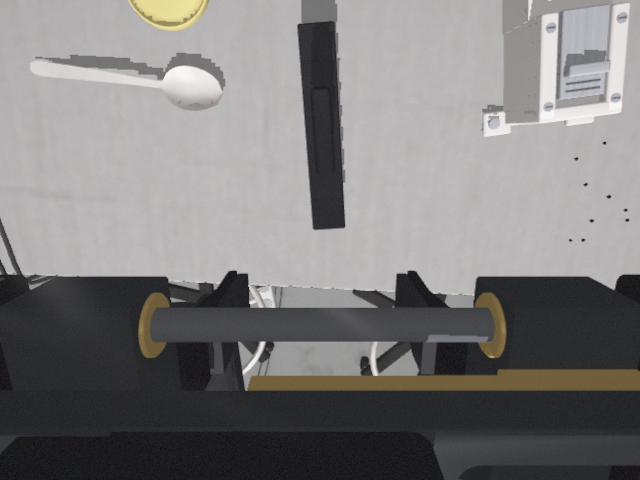

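View pics/w2a.png

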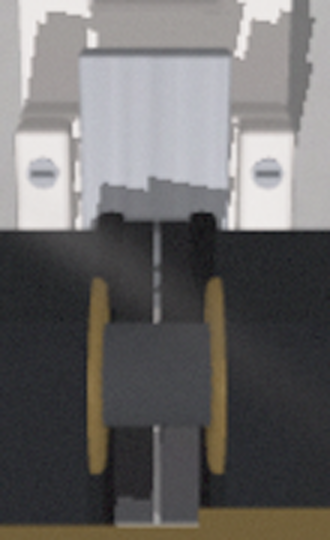

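```bash
python3 - <<'E'
from h import *
w=cv2.imread('pics/w4.png');w=np.clip(w.astype(float)*2.5,0,255).astype(np.uint8);a=cv2.resize(w[10:130,280:370],None,fx=4.6,fy=4.6,interpolation=cv2.INTER_CUBIC);b=cv2.resize(w[120:240,280:370],None,fx=4.6,fy=4.6,interpolation=cv2.INTER_CUBIC)
cv2.imwrite('pics/w4a.png',np.hstack([a[:552,:400],b[:552,:400]]))
E
```

```text
(no output)
```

View pics/w4a.png

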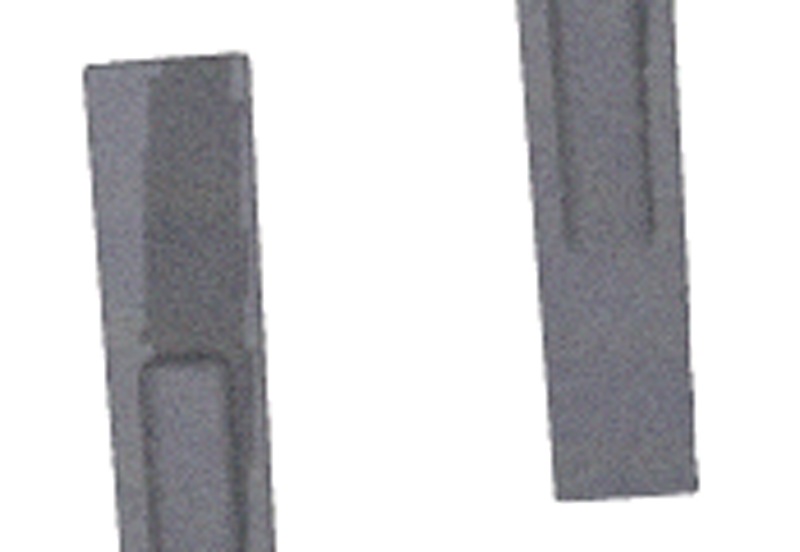

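```bash
cat > fit3.py <<'E'
from h import *
from scipy.optimize import least_squares
f=np.load('w4.npz');d={k:f[k] for k in f}
P=lambda u,v,o:((u+.5)/4.6-.5+280,(v+.5)/4.6-.5+o)
obs=np.array([P(85,66,10),P(247,54,10),P(155,500,120),P(298,490,120)])
mod=np.array([(-14,80,34),(14,80,34),(-14,-80,34),(14,-80,34)])/1000
def W(p): 
    c,s=np.cos(p[2]),np.sin(p[2]);X=mod@np.array([[c,s,0],[-s,c,0],[0,0,1]]);return X+[p[0],p[1],p[3] if len(p)>3 else 0]
for p0 in ([.43,-.23,.05],[.43,-.23,.05,0]):
    r=least_squares(lambda p:(proj(d,W(p))-obs).ravel(),p0);print(r.x.round(4));print(r.fun.reshape(-1,2).round(2).tolist())
x,y,t=r.x[:3];c,s=np.cos(t),np.sin(t)
print(proj(d,[[x-s*b+c*a,y+c*b+s*a,.076] for b in(.03,-.03) for a in(-.007,.007)]).round(1).tolist())
print('obs', P(145,357,10),P(170,240,120))
E
python3 fit3.py
```

```text
[ 0.4306 -0.2294  0.1182]
[[-1.23, -1.22], [1.02, -1.44], [-0.59, 1.77], [0.82, 1.82]]
[ 0.4306 -0.2289  0.1181 -0.0052]
[[-0.79, 0.19], [0.8, 0.02], [-0.46, -0.16], [0.45, -0.08]]
[[309.5, 85.7], [330.3, 84.2], [315.9, 175.7], [335.5, 174.3]]
obs (311.1304347826087, 87.21739130434783) (316.5652173913044, 171.7826086956522)
```

```bash
python3 - <<'E'
from h import *
q=qd(.118)
move_pose([.4306,-.2291,.30],q)
move_l([.4306,-.2291,.220],velocity=.12); print(get_time(),get_contact_force())
command_gripper(0,40); print(get_finger_gap(),get_time())
move_l([.4306,-.2291,.318],velocity=.15); print(get_contact_force(),get_finger_gap())
move_pose(blk(0,0,.300),qd(YAW)); print(get_time(),toblk(get_tool_pos()),get_contact_force())
d=shot('wrist','w5.png');np.savez('w5.npz',**{k:d[k] for k in('image','depth','K','Rc','e')})
s=shot('side','s5.png');t=shot('top','t5.png');print(get_time())
w=cv2.imread('pics/s5.png');cv2.imwrite('pics/s5z.png',cv2.resize(w[150:350,230:480],None,fx=3,fy=3))
E
```

```text
14.7833 [-0.86265348  0.15442259  0.71367068]
0.013740753490650851 15.7417
[-0.40306605  0.13175084 -1.98485912] 0.013696452288718654
17.4833 [-0.00081413 -0.00141864  0.29978756] [-0.45223189 -0.88450734 -2.24181703]
17.6333
```

View pics/w5.png

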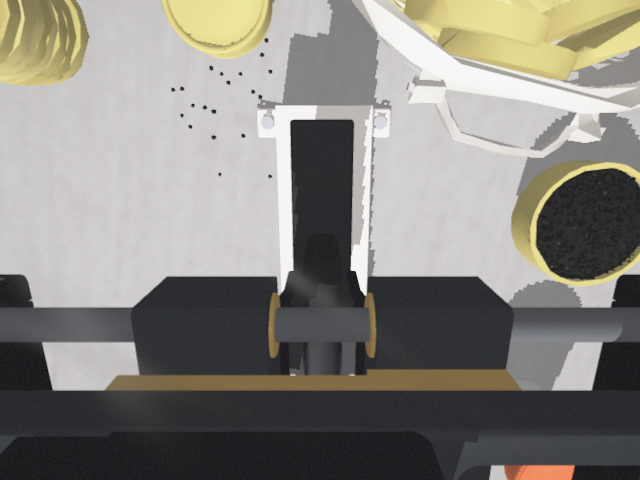

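View pics/s5z.png

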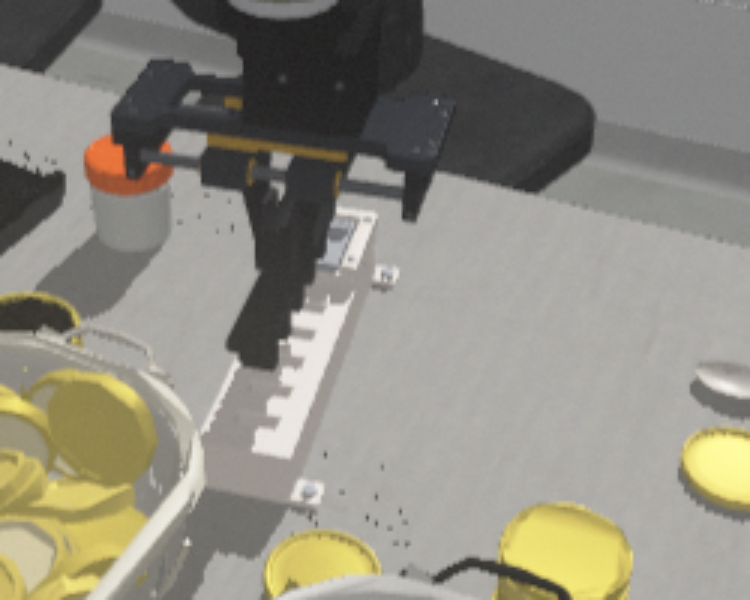

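```bash
python3 - <<'E'
from h import *
f=np.load('w5.npz');d={k:f[k] for k in f}
w=cv2.imread('pics/w5.png');cv2.imwrite('pics/w5a.png',cv2.resize(np.clip(w.astype(float)*1.0,0,255).astype(np.uint8)[90:190,250:400],None,fx=5,fy=5,interpolation=cv2.INTER_CUBIC))
print('pred keeper +y corners z40',proj(d,[blk(-.03,.088,.04),blk(.03,.088,.04)]).round(1).tolist())
print('pred strip end z114',proj(d,[blk(-.014,.08,.1138),blk(.014,.08,.1138)]).round(1).tolist())
print('1mm', proj(d,[blk(-.014,.081,.1138)]).round(1))
E
```

```text
pred keeper +y corners z40 [[274.5, 107.2], [371.6, 106.9]]
pred strip end z114 [[290.8, 114.0], [356.0, 113.8]]
1mm [[290.8 111.5]]
```

View pics/w5a.png

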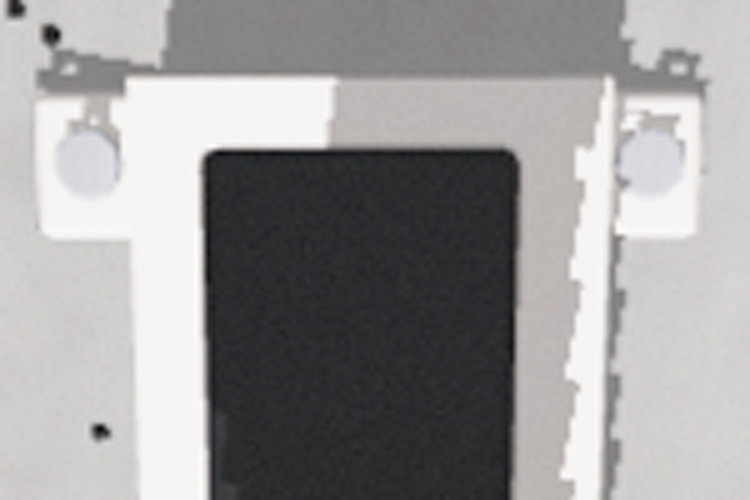

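```bash
python3 - <<'E'
from h import *
print(toblk(get_tool_pos()).round(4))
q=qd(YAW)
move_l(blk(.0004,.0012,.272),q,velocity=.08);pause(.15)
p=toblk(get_tool_pos());print(p.round(4),(R.from_quat(get_eef_rot(),scalar_first=True)*R.from_quat(q,scalar_first=True).inv()).as_rotvec().round(4),fblk().round(2))
d=shot('wrist','w6.png');np.savez('w6.npz',**{k:d[k] for k in('image','depth','K','Rc','e')})
w=cv2.imread('pics/w6.png')
cv2.imwrite('pics/w6a.png',cv2.resize(w[90:190,250:400],None,fx=5,fy=5,interpolation=cv2.INTER_CUBIC))
cv2.imwrite('pics/s6.png',cv2.resize(cv2.cvtColor(shot('side')['image'],cv2.COLOR_RGB2BGR)[180:320,280:400],None,fx=4,fy=4))
print('keeper',proj(d,[blk(-.03,.088,.04),blk(.03,.088,.04)]).round(1).tolist())
a=p[2]-.22+.034
print('strip',proj(d,[blk(p[0]-.014,p[1]+.08,a),blk(p[0]+.014,p[1]+.08,a)]).round(1).tolist(),get_time())
E
```

```text
[-0.0009 -0.0017  0.3005]
[0.0005 0.0011 0.2723] [-0.0001 -0.0005 -0.    ] [ 0.75  0.47 -2.01]
keeper [[265.6, 108.5], [375.1, 108.5]]
strip [[288.8, 117.7], [353.7, 117.7]] 18.3833
```

View pics/w6a.png

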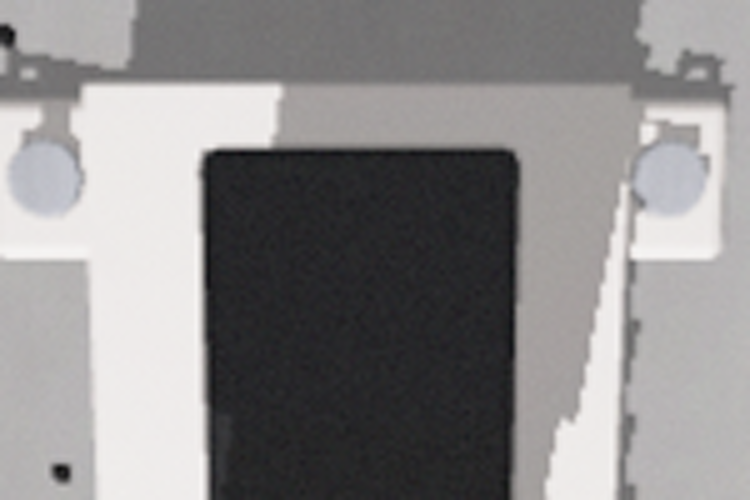

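View pics/s6.png

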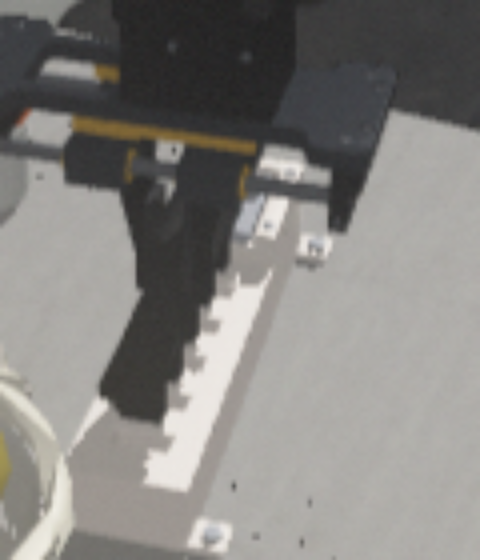

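```bash
python3 - <<'E'
from h import *
z=.272
while z>.2345:
    z-=.004 if z>.242 else .002; z=max(z,.234)
    move_l(blk(.0003,.0011,z),velocity=.04)
    f=fblk();p=toblk(get_tool_pos());print(round(z,4),p.round(4),f.round(2),get_moment().round(2) if hasattr(get_moment(),'round') else '',round(get_time(),2))
    if f[2]>10 or max(abs(f[:2]))>12: break
E
```

```text
0.268 [2.000e-04 1.200e-03 2.677e-01] [-0.1  -0.23 -1.61] [-0.15 -0.02 -0.05] 18.63
0.264 [2.000e-04 1.200e-03 2.637e-01] [ 0.17  0.87 -1.87] [-0.08  0.04 -0.06] 18.88
0.26 [2.000e-04 1.100e-03 2.597e-01] [-0.24 -0.75 -2.88] [-0.09  0.08  0.01] 19.13
0.256 [2.000e-04 1.100e-03 2.557e-01] [ 0.42 -0.48 -1.61] [-0.09 -0.    0.03] 19.38
0.252 [2.000e-04 1.200e-03 2.517e-01] [ 0.07  0.43 -2.09] [-0.08 -0.02 -0.01] 19.63
0.248 [2.000e-04 1.100e-03 2.477e-01] [ 0.01 -0.14 -1.36] [-0.07  0.02 -0.02] 19.88
0.244 [2.000e-04 1.100e-03 2.437e-01] [-0.01 -0.11 -1.5 ] [-0.1  -0.03 -0.01] 20.13
0.24 [2.000e-04 1.200e-03 2.397e-01] [ 0.31  0.8  -1.24] [-0.1   0.04 -0.02] 20.38
0.238 [0.0003 0.0011 0.2379] [ 0.27  0.37 -2.57] [-0.08  0.01  0.02] 20.63
0.236 [0.0003 0.0011 0.2359] [-1.34  0.18 -2.32] [-0.13 -0.02  0.01] 20.88
0.234 [0.0004 0.0011 0.2341] [ 1.   -0.54 -0.96] [-0.1  -0.08 -0.03] 21.13
```

```bash
python3 - <<'E'
from h import *
z=.234
for i in range(4):
    z-=.0008; move_l(blk(.0003,.0011,z),velocity=.02); f=fblk(); print(round(z,4),toblk(get_tool_pos()).round(4),f.round(2))
    if f[2]>4: break
command_gripper(.045,20); print(get_finger_gap(),fblk().round(2),get_time())
move_l(blk(.0003,.0011,.33),velocity=.2)
move_pose(blk(0,-.13,.36),qd(YAW)); print(get_time())
d=shot('wrist','w7.png');np.savez('w7.npz',**{k:d[k] for k in('image','depth','K','Rc','e')})
s=shot('side','s7.png');w=cv2.imread('pics/s7.png');cv2.imwrite('pics/s7z.png',cv2.resize(w[180:340,270:400],None,fx=4,fy=3.5))
print([(np.round(x['at'],1).tolist(),x['score']) for x in tip_of('wrist','ridge')[:2]])
C=cloud(d)
m=(d['image'].max(2)<60)&np.isfinite(C[...,0])
B=np.apply_along_axis(toblk,1,C[m]); k=(abs(B[:,0])<.03)&(abs(B[:,1])<.09)
print(k.sum(),np.percentile(B[k][:,2],[2,25,50,75,98]).round(4))
for lo in(-.08,-.06,-.04,.04,.06):
    q=B[k&(B[:,1]>lo)&(B[:,1]<lo+.02)];print(lo,len(q),np.median(q,axis=0).round(4))
E
```

```text
0.2332 [0.0004 0.0009 0.234 ] [-4.11  2.    9.01]
0.04511751684918275 [-0.34  0.36  1.35] 22.2083
23.4417
[([225.8, 319.5], 0.76), ([252.9, 501.6], 0.5)]
5901 [0.0467 0.0479 0.0487 0.0892 0.0911]
-0.08 848 [ 0.0008 -0.0691  0.0481]
-0.06 944 [ 0.0008 -0.0499  0.0481]
-0.04 1238 [ 0.0001 -0.0294  0.0488]
0.04 0 [nan nan nan]
0.06 0 [nan nan nan]
  return _methods._mean(a, axis=axis, dtype=dtype,
  ret = um.true_divide(
```

View pics/w7.png

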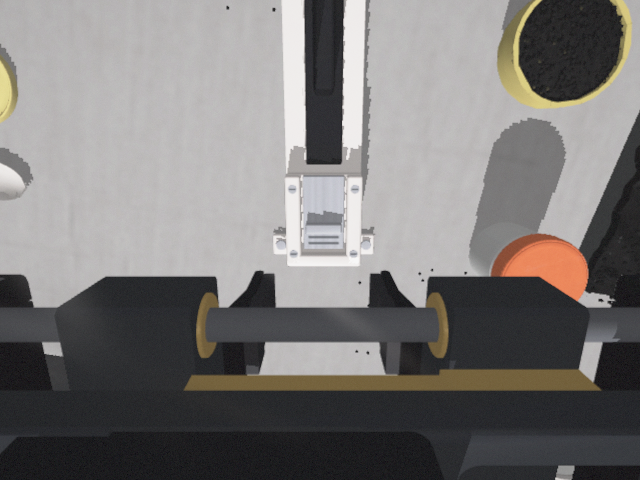

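View pics/s7z.png

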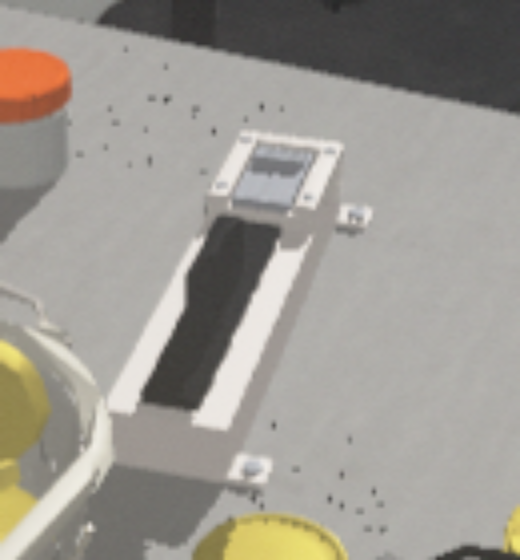

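```bash
python3 - <<'E'
from h import *
command_gripper(0,20)
q=qd(YAW)
move_pose(blk(.0003,-.147,.29),q)
move_l(blk(.0003,-.147,.243),velocity=.1); print(get_time(),fblk().round(2),toblk(get_tool_pos()).round(4))
y=-.147
while y>-.2 and y<-.1225:
    y+=.003 if y<-.128 else .0015; move_l(blk(.0003,y,.243),velocity=.03)
    f=fblk(); print(round(y,4),f.round(2),round(get_time(),2))
    if y>-.130 and f[1]<-8: break
    if abs(f[2])>12 or abs(f[1])>20: break
E
```

```text
25.6 [-0.2   0.36 -0.31] [ 0.0003 -0.147   0.243 ]
-0.144 [-0.11 -0.4   0.18] 25.85
-0.141 [-0.   -3.6  -0.44] 26.1
-0.138 [-0.51 -2.52  1.42] 26.35
-0.135 [-0.41 -0.58 -0.12] 26.6
-0.132 [-0.21 -0.23  0.37] 26.85
-0.129 [0.16 0.43 0.82] 27.1
-0.126 [-0.77 -1.55  1.19] 27.35
-0.1245 [ 0.54 -6.6  -0.99] 27.6
-0.123 [  1.06 -10.79  -3.22] 27.85
```

```bash
python3 - <<'E'
from h import *
move_l(blk(.0003,-.130,.243),velocity=.05);move_l(blk(.0003,-.130,.32),velocity=.15)
move_pose(blk(0,-.15,.37),qd(YAW));print(get_time(),fblk().round(2))
d=shot('wrist','w8.png')
w=cv2.imread('pics/w8.png');cv2.imwrite('pics/w8a.png',cv2.resize(w[60:270,240:400],None,fx=2.8,fy=2.8,interpolation=cv2.INTER_CUBIC))
r=tip_of('wrist','ridge')[0];print(r, toblk(atz(d,r['at'][1],r['at'][0],.0615)).round(4))
C=cloud(d);B=C[...]
m=(d['image'].max(2)<60)&np.isfinite(C[...,0]);B=np.apply_along_axis(toblk,1,C[m]);k=(abs(B[:,0])<.03)&(abs(B[:,1])<.09)
for lo in(-.07,-.05,-.03,0): q=B[k&(B[:,1]>lo)&(B[:,1]<lo+.02)];print(lo,len(q),np.median(q,axis=0).round(4) if len(q) else 0)
s=shot('side','s8.png');w=cv2.imread('pics/s8.png');cv2.imwrite('pics/s8z.png',cv2.resize(w[180:340,250:400],None,fx=4,fy=3.5))
for n,a in (('tin_a','side'),('jar','side')): print(n,[np.round(x['at'],1).tolist() for x in tip_of(a,n)[:1]])
E
```

```text
29.1417 [-0.63  0.15 -0.75]
{'at': [176.8, 321.1], 'score': 0.69} [-0.0005 -0.1093  0.0615]
-0.07 916 [ 0.0006 -0.0598  0.0481]
-0.05 959 [ 0.0003 -0.0394  0.048 ]
-0.03 1376 [ 0.0003 -0.0218  0.0876]
0 526 [0.0015 0.0046 0.0485]
tin_a [[349.5, 335.7]]
jar [[228.7, 274.1]]
```

View pics/w8a.png

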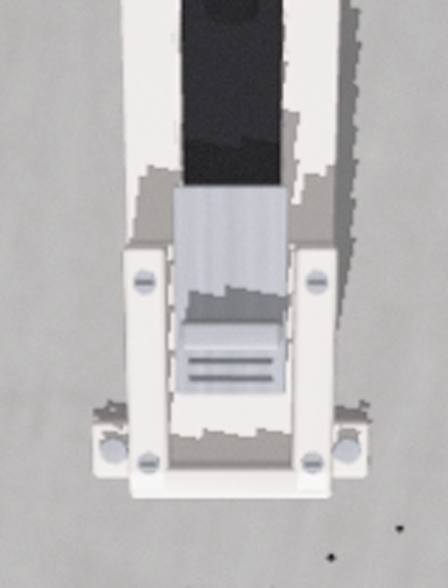

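View pics/s8z.png

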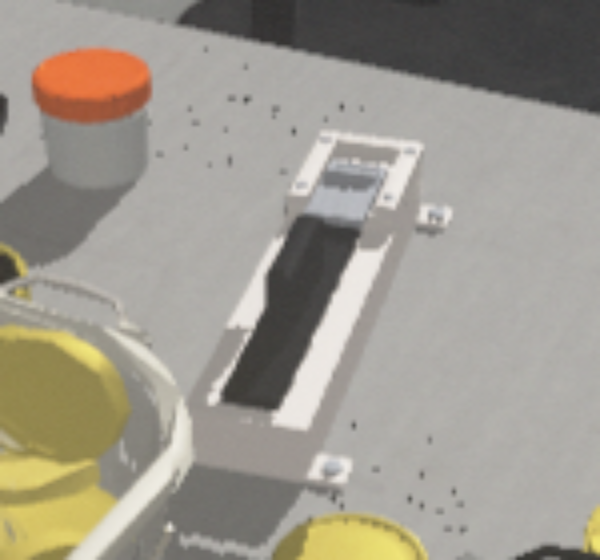

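The wrist picture shows the bolt run out over the strip's end (crop row ~187) and the ridge back at its starting place. The bar lies flat at about 48 mm, and the arm is clear of everything.

```bash
python3 -c "
from h import *
print(get_qvel().round(3) if hasattr(get_qvel(),'round') else get_qvel()); sign_off()"
```

```text
[-0.    -0.004  0.005 -0.005  0.001  0.001 -0.   ]
the job is handed in; nothing more can be done
```

The strip is seated in the keeper block and locked in. I handed the job in at about 29 s of the 48 s, and no verdict was reported.

**What I did:**
- **Opening the lock:** I pushed the ridge open with closed fingertips. It snapped over, I pressed it to its end stop at about 9 N, and the wrist camera showed the bolt flush with the housing.
- **Seating the strip:** I gripped it by the fin and lowered it until it touched bottom at the expected height. It met no resistance in the slots. I let go with the contact force at about 9 N.
- **Closing the lock:** I pushed the ridge home to its stop, at about 11 N, and backed off.

**Last checks:**
- **Seating:** the bar top reads 48 mm above the table, as expected. Its side position is within about 1 mm of the block's axis.
- **Lock:** the bolt lies over the strip's end. The ridge reads at block y -109 mm, against a nominal -112 mm.
- **Bystanders:** the tin and jar are within 3 pixels of where the side camera first saw them.
- **Arm:** it is clear of everything, with the contact force near zero.

**Disagreements:**
- **Block position:** fitting the slot edges put the block about 1 to 2 mm too far towards -y, compared with its end edge and with where the ridge was touched. I shifted the insertion by 1.2 mm to allow for this. The same offset probably accounts for most of the ridge reading.
- **Strip height:** with height left free, the strip fit came out 5 mm low, probably because its edges are rounded. The depth readings matched the nominal height, so I used that.

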